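Stack the empty ribbon reels by size on the spindle

ROBOT

A 6-joint arm with a two-finger parallel gripper is mounted at the origin on the work surface. World frame = base frame: x ahead of the robot, y to its left, z up, the work surface at z = 0. Lengths are in m, angles in rad, forces in N, time in s.
With the tool pointing down it reaches from about 0.35 to 0.775 m from the base axis. Payload 5.5 kg.
Tool frame: the origin (TCP) lies between the finger pads; the fingertips stand env.nose_length ahead of it and the grasp point (between the pads) lies 8 mm behind it (env.nose_length is the distance from the TCP to the fingertips, in m); z points along the fingers, y is the direction in which the jaws open and shut (so a half turn about z gives the same grasp; the last joint's range is limited). The gripper opens to 85 mm and grips with 20 to 120 N. Pads are 22 mm wide; open, the fingers measure 114 mm over their backs; the gripper's body (76 mm by 85 mm) begins 54 mm behind the grasp point. The pads swing forward as they close: fully open they stand 13 mm farther back than shut.
Start: joints at [-1.283, 0.313, 0.046, 1.304, 0, 1.431], TCP at [0.239, -0.523, 0.242] pointing down, gripper open.
Joint ranges: [-2.76, 2.76], [-0.86, 1.69], [-1.03, 1.26], [-2.2, 2.34], [-1.47, 1.5], [-3.14, 3.14]. Speed limits (rad/s): [2.57, 2.57, 3.14, 3.14, 3.14, 3.14].

INTERFACE

Orientations are given as a unit quaternion [w, x, y, z].
In Python, from workcell import env gives the robot as it stands. The module is installed in compiled form; this text tells all that it offers.
- The arm moves only by the shell command python3 -m creep 'ROWS' [FORCE]. ROWS is a JSON object of lists of equal length, an entry for each row: "hand": the finger opening in mm, from 0 to 85.4; "delta_pos": the shift along the tool's x, y, z scaled (see below), a list of three; "turn": the turn about the tool's z scaled (see below). In form: {"hand": [hand, ...], "delta_pos": [[dx, dy, dz], ...], "turn": [turn, ...]}. A call has exactly 5 rows; each row shifts and turns the commanded pose from where the row before left it, along the tool's axes as they then stand; what a row does not reach is not made up. The controller multiplies each number of a shift by 0.8 m and each number of a turn by 5 degrees. A row lasts 1/12 s, in which the tool goes at most 41.7 mm and 7.16 degrees, less where a joint would pass 70% of its speed; a pose out of reach is approached as far as the arm can. A call with a number of a shift or a turn outside -1 to 1 is refused whole. A call with a gripper value outside its range is refused whole. The fingers move at their own pace and stop on an object; FORCE is the grip in N (left out, the last holds). Time passes only in rows, so rows that do not move let the fingers close, or fill a call up. It gives the time, the measured TCP pose, the force and the opening at its end, in the units of the state.
- env.get_state(): the state, without advancing time (a new reading comes with each control period).
- env.read_camera(name): name is "scene" or "top"; returns a dict with "pixels" (384x512x3 uint8, red, green, blue), "depth" (384x512 float32, m along the optical axis (not along the pixel's ray), 0 where there is no reading), "fx", "fy", "cx", "cy" (pixels), "D" ([k1, k2, p1, p2, k3] as OpenCV has them; the pictures are not rectified), "origin" and "orientation" of the camera in the world. Camera axes: x right, y down, z forward; pixel columns grow to the right and rows downward; lengths in m; the calibration is good to about 2 mm. A picture is of the moment at which its call begins.
- env.hand_in(): hands the job in, once; it reports no verdict.
Trained networks look in the newest picture that a camera, given by its name, has taken for a name from the list of things; names that differ only in an ending like _2 or _b are one class to them, and where a whole thing is asked for, a point or a joint stands for the part that bears it (a point fixed in the world has none). Each returns a list of dicts, best first, with "score" (0 to 1); they miss things now and then, are a little off and sometimes report something else, mostly with a low value. They report only what shows in the picture. A call takes as long as a camera call.
- env.find_in(camera, target): "location" ([row, column] in pixels, amid what is visible of it).
- env.pinpoint(camera, target): "location" ([row, column] in pixels: a listed point, or the origin of a listed thing).
The state is a dict: "clock": time; "joint_pos": joint angles; "qvel": joint speeds; "tau": joint torques, N m; "tcp_pos": TCP position; "orientation": TCP orientation; "wrist_force": force on the tool from outside, world axes, zero at the start; "ft_torque": the same for the moment, N m; "finger_gap": finger opening in m.
Only numpy, scipy, OpenCV 4.12 (cv2) and the standard library are available. Lean on these libraries where they do the work, as an engineer would, in place of code of your own. Each camera call takes 0.05 s, during which the arm holds its last target.

TASK

Tidy the empty ribbon reels on the craft table: the big red reel is already on the reel stand. Thread the medium pink reel onto the spindle first, down onto the red one, then thread the small purple reel so that it lies flat on top of the pink one, and let go. Leave the yellow reel where it lies.

Things in the scene. Friction and masses are not known exactly. Their poses are not given: they have to be found in the camera images.
- stand: Fixed reel stand: round wooden foot (110 mm across, 12 mm high), vertical steel spindle (9 mm diameter) from its centre to 100 mm above the table. Origin on the spindle axis at table level, z up. The loose red reel (84 mm across, 24 mm high) lies on the foot round the spindle, its top 36 mm above the table; so the pink reel rests with its underside at 36 mm, the purple at 60 mm.
- pink_reel: Empty rigid plastic ribbon reel, bright pink: a flanged ring lying flat, 64 mm outside diameter, 24 mm high, 30 mm through bore, about 40 g. Origin at the centre of its underside, z up along the bore. Starts on the table.
- purple_reel: Empty rigid plastic ribbon reel, bright purple: a flanged ring lying flat, 46 mm outside diameter, 24 mm high, 30 mm through bore, about 25 g. Origin at the centre of its underside, z up along the bore. Starts on the table.
- yellow_reel: Empty rigid plastic ribbon reel, bright yellow: a flanged ring lying flat, 54 mm outside diameter, 24 mm high, 30 mm through bore, about 30 g. Origin at the centre of its underside, z up along the bore. A bystander; a metal tin, 54 mm across, 24 mm high, lies there too. Reels and tin are 95 mm or more apart between centres; nothing taller stands within 80 mm of their centres.

How it is judged:
On the way:
1. the pink reel lies flat on the red one, round the spindle (horizontal distance between pink_reel and stand below 0.014 m and z of pink_reel in the frame of stand between 0.031 and 0.041 m and angle between pink_reel's own z axis and vertical below 0.17 rad and linear speed of pink_reel below 0.02 m/s), for 0.2 s.
At the end, for the whole second after the job is handed in: Pink and purple reels are both round the spindle (centres within 14 mm of its axis), at rest and lying flat within 10 degrees: the pink one's underside 36 mm above the table (on the red reel) and the purple one's 60 mm (on the pink reel), each within 5 mm (all of step 1 and horizontal distance between purple_reel and stand below 0.014 m and z of purple_reel in the frame of stand between 0.055 and 0.065 m and angle between purple_reel's own z axis and vertical below 0.17 rad and linear speed of purple_reel below 0.02 m/s); the robot touches nothing.
It fails at once if the yellow reel is moved from its place by more than 30 mm (distance of yellow_reel from where it was at the start of the episode above 0.03 m).
It also fails if it takes over 59 s, if anything falls off the work surface, if the arm or the gripper's body presses on something with over 40 N, if the wrist force passes 120 N, or if a joint passes its speed limit or range.

## Working session

There is one attempt and no reset: what is moved stays moved. The work goes in short steps, Python scripts to look and compute and a shell command to move; the robot and the scene stay as the last step left them, time stands still between calls to the robot, and variables do not carry over. Pictures are saved under pics/ and viewed, and the job is handed in when it is done.

```bash
mkdir -p pics
cat > h.py <<'E'
import numpy as np,cv2
from scipy.spatial.transform import Rotation as R
from workcell import env
def q2R(q): return R.from_quat([q[1],q[2],q[3],q[0]]).as_matrix()
def cam(name,fn=None):
    c=env.read_camera(name)
    if fn: cv2.imwrite('pics/'+fn,cv2.cvtColor(c['pixels'],cv2.COLOR_RGB2BGR))
    return c
def ray(c,rc):
    K=np.array([[c['fx'],0,c['cx']],[0,c['fy'],c['cy']],[0,0,1]])
    p=cv2.undistortPoints(np.array([[[rc[1],rc[0]]]],float),K,np.array(c['D']))[0,0]
    return np.array([p[0],p[1],1.])
def at_z(c,rc,z):
    d=q2R(c['orientation'])@ray(c,rc); o=np.array(c['origin']); return o+d*(z-o[2])/d[2]
def at_d(c,rc,depth=None):
    r,k=int(round(rc[0])),int(round(rc[1]))
    if depth is None: depth=c['depth'][r,k]
    return np.array(c['origin'])+q2R(c['orientation'])@ray(c,rc)*depth
E
python3 - <<'E'
from h import *
np.set_printoptions(precision=4,suppress=True)
s=env.get_state();print(s,env.nose_length)
for n in['top','scene']:
    c=cam(n,n+'0.png');print(n,c['origin'],c['orientation'],c['fx'],c['D'])
    for t in['pink_reel','purple_reel','yellow_reel','stand']:
        for f in(env.find_in,env.pinpoint):
            for d in f(n,t)[:2]:
                print(t,f.__name__,d['score'],d['location'],at_d(c,d['location']),at_z(c,d['location'],0))
E
```

```text
{'clock': 0.0, 'joint_pos': array([-1.2826,  0.314 ,  0.045 ,  1.3036,  0.    ,  1.4312]), 'qvel': array([ 0.0016, -0.0007,  0.0013, -0.0009, -0.0019,  0.0002]), 'tau': array([  0.0003, -48.063 ,  29.8531,   0.0195,  -0.0001,   0.    ]), 'tcp_pos': array([ 0.2384, -0.5227,  0.2414]), 'orientation': array([-0.0009,  0.9772,  0.2123, -0.0001]), 'wrist_force': array([-0.5477, -0.1844,  0.1105]), 'ft_torque': array([0.0721, 0.0065, 0.0588]), 'finger_gap': 0.08528737586394453} 0.011
top [0.4339 0.0036 0.7941] [ 0.0445 -0.7047  0.7069 -0.0422] 395.2436012211848 [-0.1378  0.      0.      0.      0.    ]
pink_reel call 0.72 [158.3, 364.2] [ 0.5967 -0.214   0.0004] [ 0.5968 -0.2141  0.    ]
pink_reel call 0.84 [159.0, 365.5] [ 0.5952 -0.2166  0.0006] [ 0.5953 -0.2168  0.    ]
purple_reel call 0.57 [243.2, 413.3] [ 0.4214 -0.305   0.0148] [ 0.4212 -0.3109  0.    ]
purple_reel call 0.96 [243.9, 405.8] [ 0.4201 -0.2947  0.0004] [ 0.42   -0.2949  0.    ]
yellow_reel call 0.65 [160.2, 145.4] [0.5944 0.2383 0.0003] [0.5945 0.2385 0.    ]
yellow_reel call 0.92 [157.1, 150.0] [ 0.6014  0.2296 -0.0023
[... 610 characters left out ...]
 0.0243] [ 0.4174 -0.289   0.    ]
purple_reel call 0.64 [140.6, 174.7] [ 0.4351 -0.2715  0.0254] [ 0.4158 -0.2915  0.    ]
purple_reel call 0.73 [142.9, 175.8] [ 0.4287 -0.2761  0.01  ] [ 0.4212 -0.2838  0.    ]
purple_reel call 0.26 [204.0, 261.7] [0.5055 0.0137 0.0356] [ 0.482   0.0006 -0.    ]
yellow_reel call 0.77 [285.2, 340.7] [0.582  0.2295 0.0093] [0.5771 0.2292 0.    ]
yellow_reel call 0.78 [289.4, 338.3] [0.5881 0.2286 0.0012] [0.5875 0.2286 0.    ]
stand call 0.87 [216.5, 263.2] [0.5213 0.0263 0.0185] [0.5098 0.0201 0.    ]
stand call 0.2 [140.4, 175.1] [ 0.4341 -0.271   0.0256] [ 0.4148 -0.291   0.    ]
stand call 0.89 [211.3, 261.3] [0.5215 0.0218 0.0343] [0.4998 0.0097 0.    ]
```

View pics/top0.png

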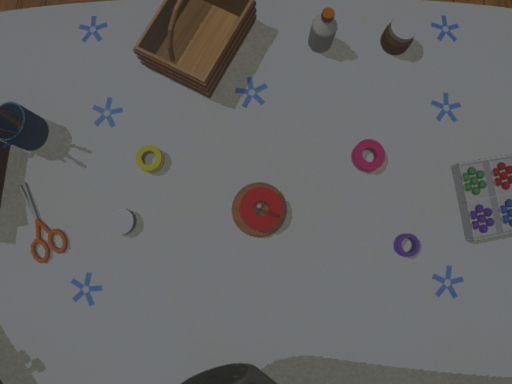

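View pics/scene0.png

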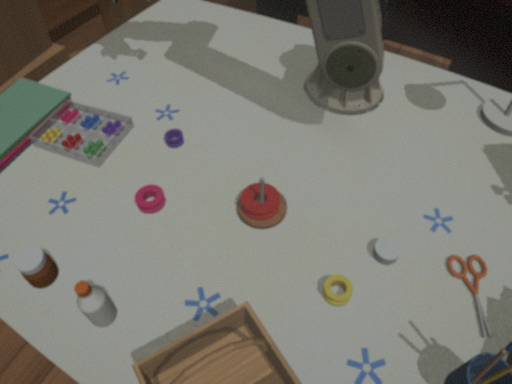

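The top view shows the pink reel at about (156,368), purple at (245,406), yellow at (159,150) and the stand at (210,260). The scene view agrees. Next I'll refine these with colour and depth.

```bash
cat >> h.py <<'E'
def cloud(c):
    h,w=c['depth'].shape
    K=np.array([[c['fx'],0,c['cx']],[0,c['fy'],c['cy']],[0,0,1]])
    v,u=np.mgrid[:h,:w]
    p=cv2.undistortPoints(np.stack([u,v],-1).reshape(-1,1,2).astype(float),K,np.array(c['D'])).reshape(h,w,2)
    d=c['depth'][...,None]
    P=np.concatenate([p*d,d],-1)@q2R(c['orientation']).T+np.array(c['origin'])
    P[c['depth']==0]=np.nan
    return P
HUE={'pink':(160,174),'purple':(120,140),'yellow':(24,34),'red':(175,184)}
def hmask(c,col):
    hsv=cv2.cvtColor(c['pixels'],cv2.COLOR_RGB2HSV);h=hsv[...,0].astype(int)
    lo,hi=HUE[col]
    return (((h>=lo)&(h<=hi))|((h+180>=lo)&(h+180<=hi)))&(hsv[...,1]>110)&(hsv[...,2]>40)
def locate(c,P,col,zlo,zhi,near=None,rad=.06):
    m=hmask(c,col)&(P[...,2]>zlo)&(P[...,2]<zhi)
    if near is not None: m&=np.hypot(P[...,0]-near[0],P[...,1]-near[1])<rad
    q=P[m]
    if len(q)<8: return None
    (x,y),r=cv2.minEnclosingCircle(q[:,:2].astype(np.float32))
    return np.round([x,y,r,np.median(q[:,2]),len(q)],4), np.round(q[:,:2].mean(0),4)
E
python3 - <<'E'
from h import *
for n in['top','scene']:
    c=cam(n);P=cloud(c)
    for col,near in[('pink',(.597,-.215)),('purple',(.42,-.293)),('yellow',(.597,.23)),('red',(.497,0))]:
        z=(.018,.032) if col!='red' else(.03,.043)
        print(n,col,locate(c,P,col,*z,near))
    m=(P[...,2]>.05)&(np.hypot(P[...,0]-.497,P[...,1])<.05)
    print(P[m].round(4)[:30].tolist(), np.argwhere(m).tolist()[:30])
    m=(P[...,2]>.006)&(P[...,2]<.016)&(np.hypot(P[...,0]-.497,P[...,1])<.07)
    print('foot',cv2.minEnclosingCircle(P[m][:,:2].astype(np.float32)))
E
python3 - <<'E'
import cv2
a=cv2.imread('pics/top0.png')[170:250,210:310];cv2.imwrite('pics/st.png',cv2.resize(a,None,fx=6,fy=6))
E
```

```text
top pink (array([ 6.000e-01, -2.177e-01,  3.280e-02,  2.430e-02,  6.100e+02]), array([ 0.5992, -0.2166]))
top purple (array([ 4.179e-01, -2.892e-01,  2.320e-02,  2.430e-02,  1.850e+02]), array([ 0.4185, -0.2888]))
top yellow (array([5.948e-01, 2.258e-01, 2.760e-02, 2.370e-02, 3.780e+02]), array([0.5945, 0.2249]))
top red (array([4.924e-01, 3.000e-04, 4.190e-02, 3.620e-02, 1.274e+03]), array([4.922e-01, 3.000e-04]))
[[0.4961, 0.0053, 0.1008], [0.496, 0.0035, 0.1015], [0.4944, 0.0071, 0.1], [0.4944, 0.0053, 0.1001], [0.4943, 0.0035, 0.1008], [0.4945, 0.0018, 0.098], [0.4925, 0.0071, 0.101], [0.4926, 0.0053, 0.1001], [0.4926, 0.0036, 0.1005], [0.4926, 0.0018, 0.0998], [0.4926, 0.0, 0.1003], [0.4908, 0.0071, 0.1012], [0.491, 0.0053, 0.0982], [0.4907, 0.0036, 0.1018], [0.491, 0.0018, 0.0983], [0.4892, 0.0071, 0.0986], [0.489, 0.0053, 0.1005], [0.489, 0.0036, 0.1014], [0.4893, 0.0018, 0.0971], [0.4891, 0.0072, 0.0767], [0.488, 0.0054, 0.0906], [0.4882, 0.0036, 0.0884], [0.489, 0.0018, 0.0782], [0.4883, 0.0054, 0.0635], [0.4883, 0.0036, 0.0627], [0.4891, 0.0017, 0.0521]] [[203, 258], [203, 
[... 1294 characters left out ...]
.094], [0.4956, 0.0083, 0.0968], [0.4942, 0.0098, 0.0962], [0.4912, 0.0105, 0.0935], [0.4956, 0.0037, 0.0909], [0.4962, 0.0064, 0.0932], [0.4965, 0.0088, 0.0949], [0.4936, 0.0095, 0.0923], [0.4905, 0.0101, 0.0895], [0.4945, 0.0032, 0.0864], [0.4968, 0.0067, 0.0908]] [[177, 261], [177, 262], [177, 263], [178, 260], [178, 261], [178, 262], [178, 263], [178, 264], [179, 260], [179, 261], [179, 262], [179, 263], [179, 264], [180, 260], [180, 261], [180, 262], [180, 263], [180, 264], [181, 260], [181, 261], [181, 262], [181, 263], [181, 264], [182, 260], [182, 261], [182, 262], [182, 263], [182, 264], [183, 260], [183, 261]]
foot ((0.49288254976272583, 0.0065721673890948296), 0.05546467378735542)
```

View pics/st.png

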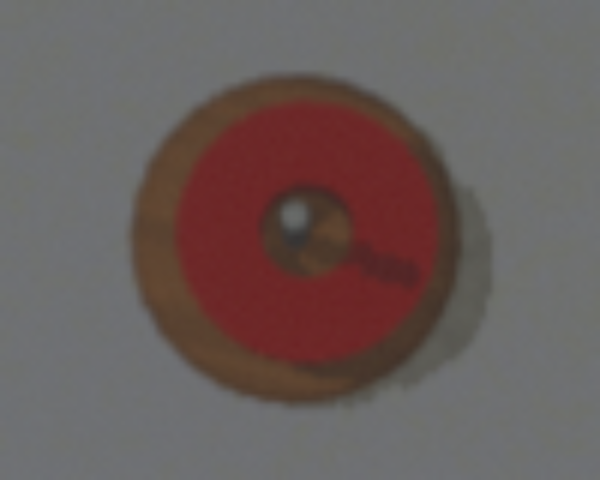

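The top view puts the spindle axis near (0.4925, 0.0045), and the scene view is within 2 mm of that. The reel heights and radii match the given sizes. Next I work out the move to above the pink reel.

```bash
cat > go.py <<'E'
import sys
from h import *
s=env.get_state();t=np.array([float(a) for a in sys.argv[1:4]])
D=t-s['tcp_pos'];u=q2R(s['orientation']).T@D/0.8
print('clk',round(s['clock'],2),'tcp',s['tcp_pos'].round(4),'f',s['wrist_force'].round(1),'gap',round(s['finger_gap'],4),'units',u.round(4),'rows>=',np.linalg.norm(u)/.05)
E
python3 go.py .601 -.217 .12
```

```text
clk 1.0 tcp [ 0.2386 -0.5232  0.2423] f [ 0.8 -1.3 -0.7] gap 0.0855 units [ 0.571  -0.1604  0.1529] rows>= 12.250170113587476
```

```bash
R1=0; python3 -m creep '{"hand":[85,85,85,85,85],"delta_pos":[[0.038,-0.0107,0.0102],[0.038,-0.0107,0.0102],[0.038,-0.0107,0.0102],[0.038,-0.0107,0.0102],[0.038,-0.0107,0.0102]],"turn":[0,0,0,0,0]}' 30
python3 go.py .601 -.217 .12
```

```text
clock: 1.42
tcp_pos: [0.36, -0.4203, 0.2012]
orientation: [0.0, 0.977, 0.212, 0.0]
wrist_force: [0.6, -1.0, -0.2]
finger_gap: 0.0854
clk 1.42 tcp [ 0.36   -0.4203  0.2012] f [ 0.6 -1.  -0.2] gap 0.0854 units [ 0.3795 -0.1065  0.1015] rows>= 8.14021298576005
```

Tracking is good, so I continue.

```bash
python3 -m creep '{"hand":[85,85,85,85,85],"delta_pos":[[0.038,-0.0107,0.0102],[0.038,-0.0107,0.0102],[0.038,-0.0107,0.0102],[0.038,-0.0107,0.0102],[0.038,-0.0107,0.0102]],"turn":[0,0,0,0,0]}'
python3 -m creep '{"hand":[85,85,85,85,85],"delta_pos":[[0.038,-0.0107,0.0102],[0.038,-0.0107,0.0102],[0.038,-0.0107,0.0102],[0.038,-0.0107,0.0102],[0.037,-0.0107,0.0102]],"turn":[0,0,0,0,0]}'
python3 - <<'E'
from h import *
c=cam('top','top1.png');c=cam('scene','scene1.png')
E
python3 go.py .601 -.217 .017
```

```text
clock: 1.83
tcp_pos: [0.4808, -0.3181, 0.1605]
orientation: [0.0, 0.977, 0.212, 0.0]
wrist_force: [0.3, 0.7, 0.4]
finger_gap: 0.0855
clock: 2.25
tcp_pos: [0.6007, -0.2163, 0.1195]
orientation: [0.0, 0.977, 0.212, 0.0]
wrist_force: [-0.1, -0.7, -0.4]
finger_gap: 0.0851
clk 2.35 tcp [ 0.6016 -0.214   0.1181] f [-0.2  0.6  1. ] gap 0.0849 units [-0.0023  0.0033  0.1263] rows>= 2.527471081478562
```

View pics/scene1.png

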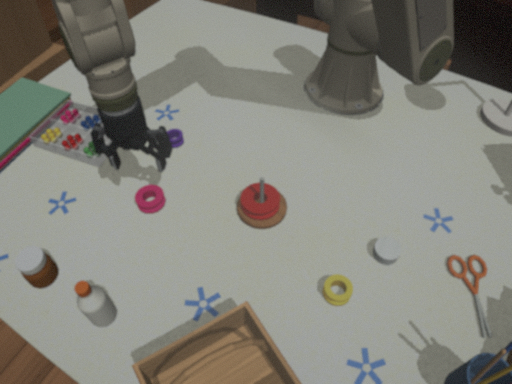

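View pics/top1.png

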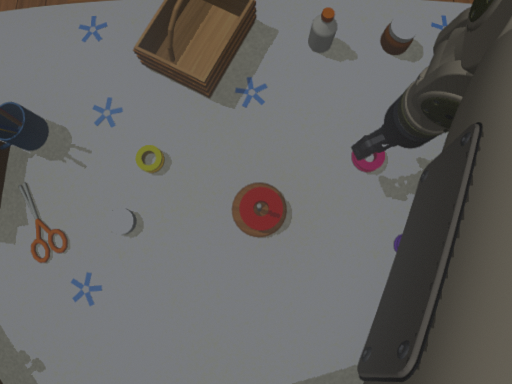

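The gripper hovers over the pink reel, and its near finger is at (150,362) in the top view. Now I descend.

```bash
python3 -m creep '{"hand":[85,85,85,85,85],"delta_pos":[[-0.001,0.001,0.03],[0,0,0.03],[0,0,0.03],[0,0,0.02],[0,0,0.01]],"turn":[0,0,0,0,0]}'
python3 go.py .601 -.217 .017
python3 - <<'E'
from h import *
c=cam('scene','scene2.png');i=cv2.imread('pics/scene2.png')[110:260,60:260];cv2.imwrite('pics/s2.png',cv2.resize(i,None,fx=4,fy=4))
E
```

```text
clock: 2.77
tcp_pos: [0.597, -0.2184, 0.0214]
orientation: [-0.001, 0.977, 0.212, -0.002]
wrist_force: [-0.1, 0.2, -1.0]
finger_gap: 0.085
clk 2.77 tcp [ 0.597  -0.2184  0.0214] f [-0.1  0.2 -1. ] gap 0.085 units [0.0053 0.0005 0.0055] rows>= 0.15230189517054216
```

View pics/s2.png

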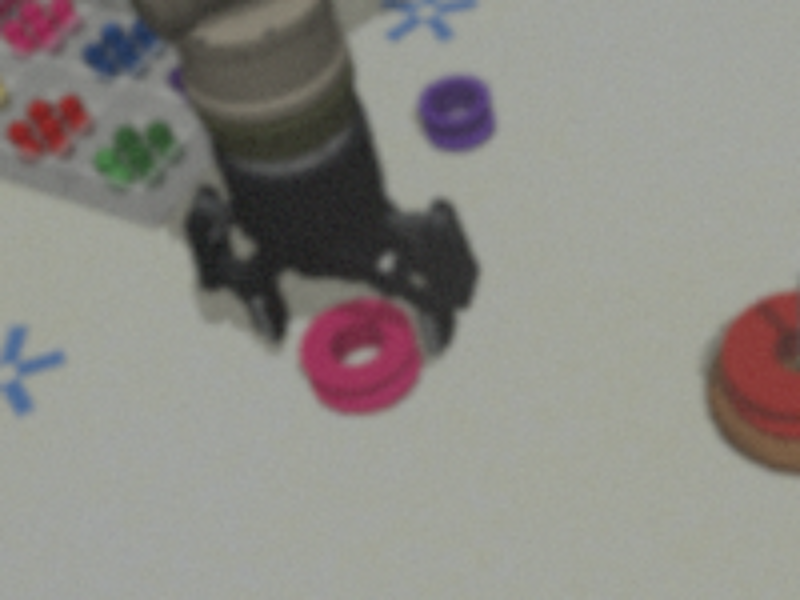

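```bash
python3 -m creep '{"hand":[85,85,85,85,85],"delta_pos":[[0.004,0,0.003],[0.001,0,0.003],[0,0,0.002],[0,0,0.001],[0,0,0]],"turn":[0,0,0,0,0]}'
python3 go.py .601 -.217 .013
python3 -m creep '{"hand":[85,85,85,85,85],"delta_pos":[[0,0,0],[0,0,0],[0,0,0],[0,0,0],[0,0,0]],"turn":[0,0,0,0,0]}'
python3 go.py .601 -.217 .013
```

```text
clock: 3.23
tcp_pos: [0.6031, -0.2172, 0.0174]
orientation: [0.0, 0.977, 0.212, 0.0]
wrist_force: [-1.6, 0.5, -0.2]
finger_gap: 0.0845
clk 3.23 tcp [ 0.6031 -0.2172  0.0174] f [-1.6  0.5 -0.2] gap 0.0845 units [-0.0023 -0.0013  0.0055] rows>= 0.12279422174153949
clock: 3.65
tcp_pos: [0.6027, -0.217, 0.0168]
orientation: [0.0, 0.977, 0.212, 0.0]
wrist_force: [-0.3, -0.3, -0.1]
finger_gap: 0.0853
clk 3.65 tcp [ 0.6027 -0.217   0.0168] f [-0.3 -0.3 -0.1] gap 0.0853 units [-0.002  -0.0009  0.0047] rows>= 0.1038229026451549
```

```bash
python3 -m creep '{"hand":[85,85,80,70,60],"delta_pos":[[-0.001,0,0.0025],[0,0,0.002],[0,0,0],[0,0,0],[0,0,0]],"turn":[0,0,0,0,0]}' 30
python3 -m creep '{"hand":[55,55,55,55,55],"delta_pos":[[0,0,0],[0,0,0],[0,0,0],[0,0,0],[0,0,0]],"turn":[0,0,0,0,0]}' 30
python3 - <<'E'
from h import *
c=cam('scene','scene3.png');i=cv2.imread('pics/scene3.png')[110:260,60:260];cv2.imwrite('pics/s3.png',cv2.resize(i,None,fx=4,fy=4))
E
```

```text
clock: 4.07
tcp_pos: [0.602, -0.2173, 0.0133]
orientation: [0.0, 0.977, 0.212, 0.0]
wrist_force: [0.9, 0.4, 1.6]
finger_gap: 0.0622
clock: 4.48
tcp_pos: [0.6021, -0.2174, 0.0132]
orientation: [0.0, 0.977, 0.212, 0.0]
wrist_force: [0.3, -0.2, 0.5]
finger_gap: 0.0613
```

View pics/s3.png

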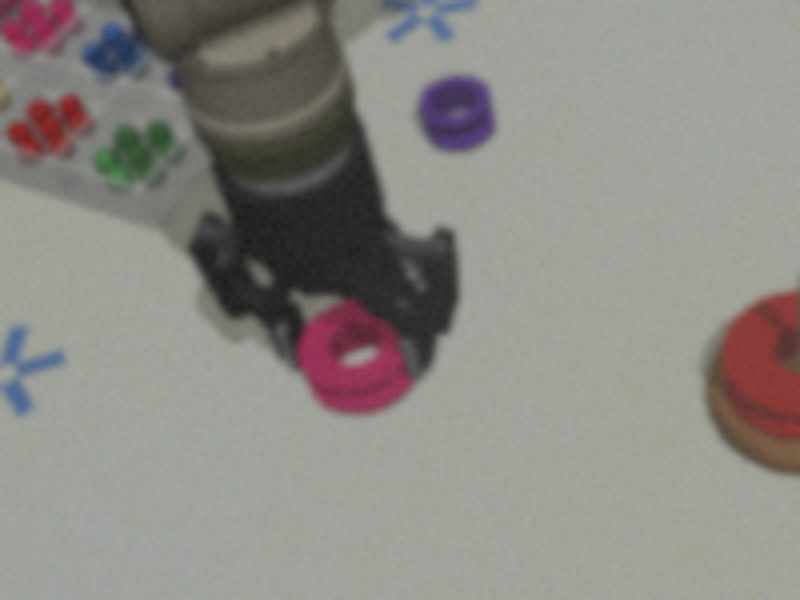

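Run:
```python
from h import *
for n in('top','scene'):
    c=cam(n);P=cloud(c)
    print(n,locate(c,P,'pink',.018,.032,(.601,-.217)))
    m=np.hypot(P[...,0]-.602,P[...,1]+.217)<.1; s=env.get_state()
    if n=='scene':
        # dark finger points below z .03 in tool frame
        g=c['pixels'].max(-1)
        q=P[m&(P[...,2]>.012)&(P[...,2]<.045)&(g<75)&~hmask(c,'pink')]
        t=(q-s['tcp_pos'])@q2R(s['orientation'])
        for sg in(-1,1):
            w=t[np.sign(t[:,1])==sg];print(sg,len(w),np.percentile(w,[2,50,98],axis=0).round(3).tolist())
```

```text
top (array([ 5.997e-01, -2.172e-01,  3.190e-02,  2.400e-02,  2.010e+02]), array([ 0.586 , -0.2171]))
scene (array([ 6.024e-01, -2.174e-01,  3.320e-02,  2.490e-02,  3.740e+02]), array([ 0.6085, -0.2178]))
-1 34 [[-0.003, -0.045, -0.03], [0.006, -0.042, -0.02], [0.008, -0.037, -0.004]]
1 34 [[-0.008, 0.03, -0.031], [0.006, 0.031, -0.023], [0.011, 0.042, -0.015]]
```

The reel is centred on the TCP. I lift it to about 0.15 m and check the hold.

```bash
python3 -m creep '{"hand":[55,55,55,55,55],"delta_pos":[[0,0,-0.02],[0,0,-0.035],[0,0,-0.04],[0,0,-0.04],[0,0,-0.04]],"turn":[0,0,0,0,0]}' 40
python3 - <<'E'
from h import *
for n in('top','scene'):
    c=cam(n,n+'4.png');P=cloud(c)
    print(n,locate(c,P,'pink',.12,.21,(.601,-.217)))
i=cv2.imread('pics/scene4.png')[60:210,60:260];cv2.imwrite('pics/s4.png',cv2.resize(i,None,fx=4,fy=4))
E
python3 go.py .4925 .0045 .155
```

```text
clock: 5.05
tcp_pos: [0.6014, -0.217, 0.154]
orientation: [-0.0, 0.977, 0.212, -0.001]
wrist_force: [1.2, 0.4, -1.1]
finger_gap: 0.0616
top (array([ 5.992e-01, -2.167e-01,  3.180e-02,  1.649e-01,  3.770e+02]), array([ 0.5839, -0.2187]))
scene (array([ 6.046e-01, -2.161e-01,  3.410e-02,  1.722e-01,  7.360e+02]), array([ 0.6103, -0.2156]))
clk 5.15 tcp [ 0.605  -0.2188  0.1595] f [ 0.6  0.1 -0.2] gap 0.0615 units [-0.0122 -0.3124  0.003 ] rows>= 6.25228262637276
```

View pics/s4.png

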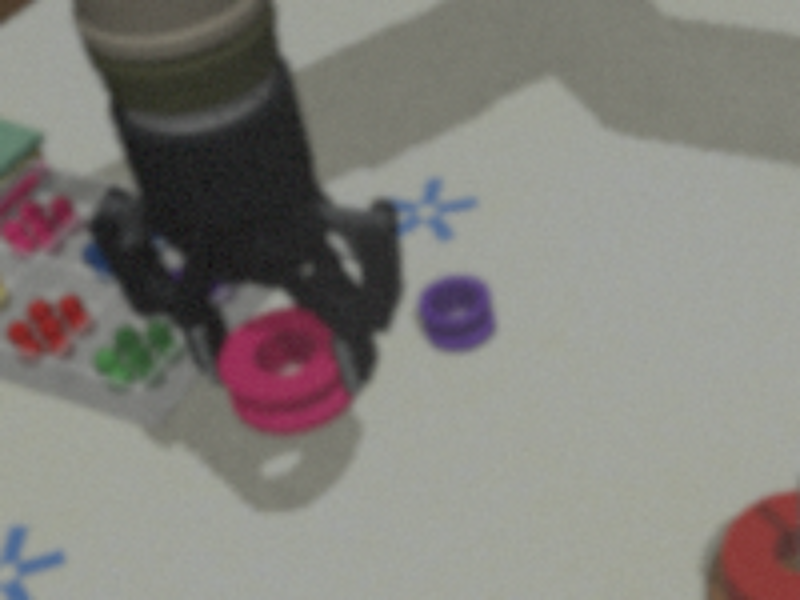

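The pink reel is held flat and centred, so I move it over the spindle.

```bash
python3 -m creep '{"hand":[55,55,55,55,55],"delta_pos":[[-0.002,-0.039,0],[-0.002,-0.039,0],[-0.002,-0.039,0],[-0.002,-0.039,0],[-0.001,-0.039,0]],"turn":[0,0,0,0,0]}'
python3 -m creep '{"hand":[55,55,55,55,55],"delta_pos":[[-0.001,-0.039,0],[-0.001,-0.038,0],[-0.001,-0.025,0],[0,-0.014,0],[0,0,0]],"turn":[0,0,0,0,0]}'
python3 - <<'E'
from h import *
for n in('top','scene'):
    c=cam(n,n+'5.png');P=cloud(c)
    print(n,locate(c,P,'pink',.12,.21,(.4925,.0045)))
i=cv2.imread('pics/scene5.png')[100:250,170:370];cv2.imwrite('pics/s5.png',cv2.resize(i,None,fx=4,fy=4))
E
python3 go.py .4925 .0045 .051
```

```text
clock: 5.57
tcp_pos: [0.5293, -0.0772, 0.1522]
orientation: [-0.0, 0.977, 0.212, -0.001]
wrist_force: [0.5, 0.9, -0.6]
finger_gap: 0.0614
clock: 5.98
tcp_pos: [0.4886, 0.0068, 0.1527]
orientation: [-0.0, 0.977, 0.214, -0.001]
wrist_force: [-0.6, 0.2, -0.5]
finger_gap: 0.0613
top None
scene (array([4.911e-01, 6.900e-03, 3.230e-02, 1.637e-01, 8.040e+02]), array([0.4944, 0.0085]))
clk 6.08 tcp [0.4905 0.0048 0.153 ] f [ 0.5  0.4 -0.5] gap 0.0612 units [0.002  0.0013 0.1275] rows>= 2.55057262862986
```

View pics/s5.png

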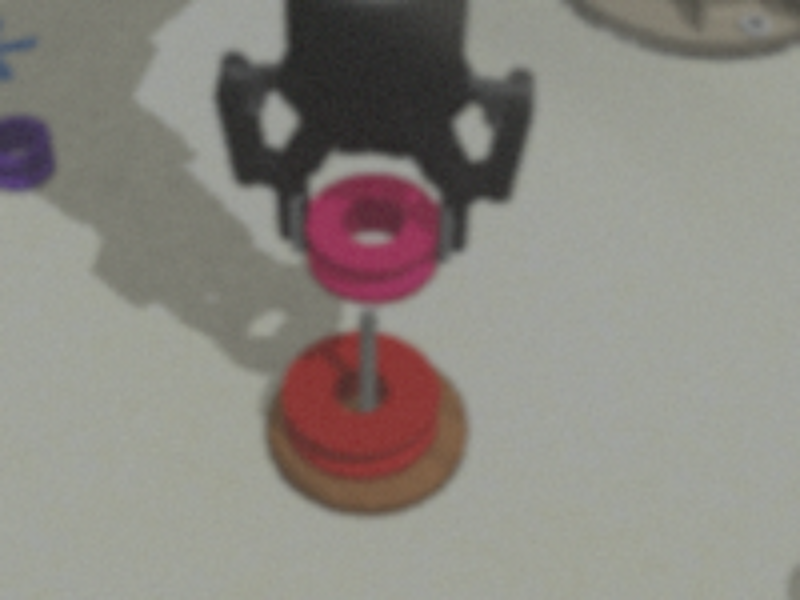

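The pink reel is aligned with the spindle to about 2 mm in the same camera. I descend over the tip and check the force.

```bash
python3 -m creep '{"hand":[55,55,55,55,55],"delta_pos":[[0.001,0,0.012],[0.001,0,0.015],[0,0,0.018],[0,0,0.02],[0,0,0]],"turn":[0,0,0,0,0]}'
python3 - <<'E'
from h import *
c=cam('scene','scene6.png')
i=cv2.imread('pics/scene6.png')[100:250,170:370];cv2.imwrite('pics/s6.png',cv2.resize(i,None,fx=4,fy=4))
E
python3 go.py .4925 .0045 .051
```

```text
clock: 6.5
tcp_pos: [0.49, 0.0048, 0.0976]
orientation: [-0.001, 0.977, 0.211, -0.002]
wrist_force: [-0.6, 0.2, -0.4]
finger_gap: 0.0611
clk 6.55 tcp [0.4905 0.0049 0.099 ] f [ 0.5  0.6 -0.1] gap 0.0612 units [0.0024 0.0016 0.06  ] rows>= 1.2004490818051
```

View pics/s6.png

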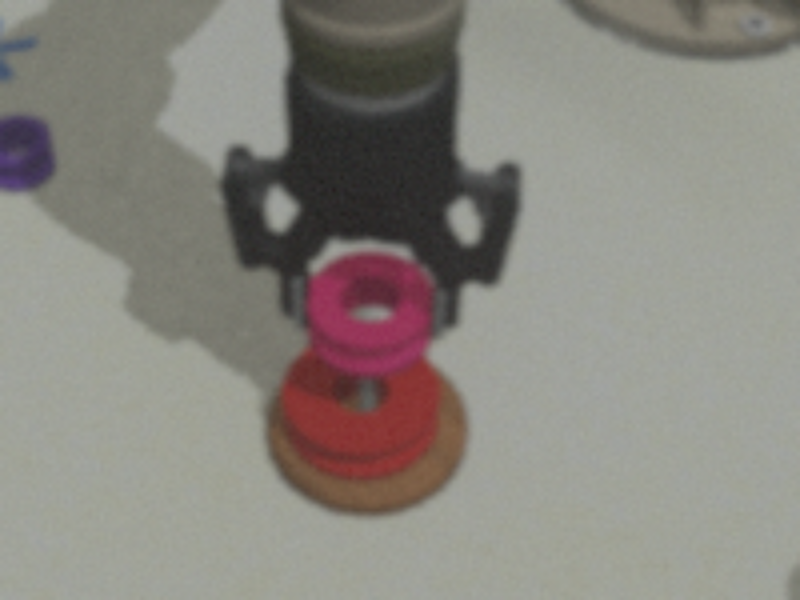

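The spindle tip is inside the bore and there is no contact force. I lower the reel until it is almost seated.

```bash
python3 -m creep '{"hand":[55,55,55,55,55],"delta_pos":[[0.001,0,0.015],[0.001,0,0.015],[0,0,0.015],[0,0,0.008],[0,0,0.004]],"turn":[0,0,0,0,0]}'
python3 -m creep '{"hand":[55,55,55,55,55],"delta_pos":[[0,0,0.0015],[0,0,0],[0,0,0],[0,0,0],[0,0,0]],"turn":[0,0,0,0,0]}'
python3 - <<'E'
from h import *
c=cam('scene','scene7.png');P=cloud(c);print(locate(c,P,'pink',.05,.08,(.4925,.0045)))
i=cv2.imread('pics/scene7.png')[100:250,170:370];cv2.imwrite('pics/s7.png',cv2.resize(i,None,fx=4,fy=4))
E
python3 go.py .4925 .0045 .050
```

```text
clock: 6.97
tcp_pos: [0.493, 0.0059, 0.055]
orientation: [-0.0, 0.977, 0.212, -0.0]
wrist_force: [0.0, 0.2, -0.8]
finger_gap: 0.0613
clock: 7.38
tcp_pos: [0.4934, 0.0064, 0.0548]
orientation: [0.0, 0.977, 0.212, 0.0]
wrist_force: [-0.5, -0.2, -0.4]
finger_gap: 0.0613
(array([4.931e-01, 7.900e-03, 3.230e-02, 6.630e-02, 4.890e+02]), array([0.497 , 0.0089]))
clk 7.43 tcp [0.4933 0.0064 0.0547] f [-0.3  0.2 -0.6] gap 0.0614 units [-0.0019  0.0018  0.0059] rows>= 0.12909277814073383
```

View pics/s7.png

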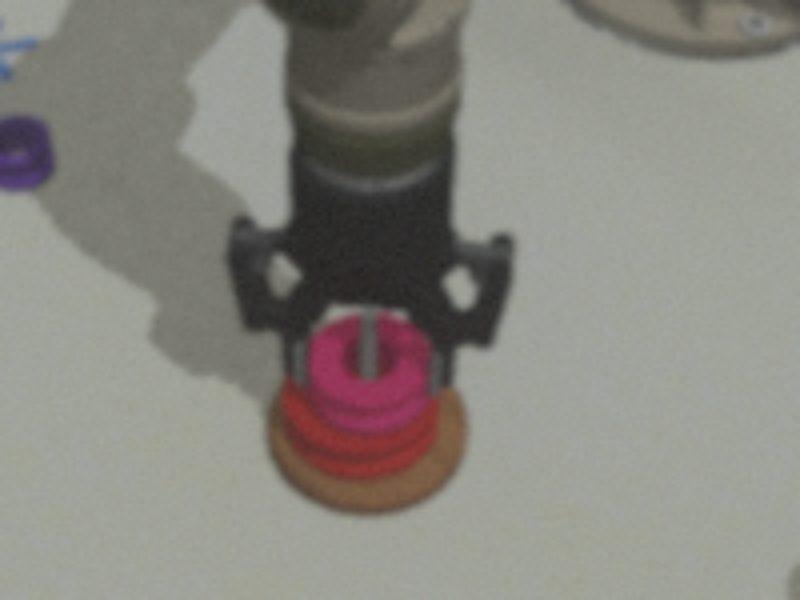

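The spindle stands in the bore with about 5 mm left to go. I lower the rest and then open the fingers.

```bash
python3 -m creep '{"hand":[55,55,55,55,55],"delta_pos":[[-0.001,0.0015,0.002],[0,0,0.002],[0,0,0.001],[0,0,0.0005],[0,0,0]],"turn":[0,0,0,0,0]}'
python3 go.py .4925 .0045 .050
```

```text
clock: 7.85
tcp_pos: [0.4926, 0.005, 0.0497]
orientation: [-0.0, 0.977, 0.212, -0.0]
wrist_force: [0.6, 0.9, -0.1]
finger_gap: 0.0616
clk 7.85 tcp [0.4926 0.005  0.0497] f [ 0.6  0.9 -0.1] gap 0.0616 units [-0.0003  0.0006 -0.0004] rows>= 0.015527262403966843
```

```bash
python3 -m creep '{"hand":[68,74,80,85,85],"delta_pos":[[0,0,0],[0,0,0],[0,0,0],[0,0,0],[0,0,0]],"turn":[0,0,0,0,0]}'
python3 -m creep '{"hand":[85,85,85,85,85],"delta_pos":[[0,0,0],[0,0,-0.01],[0,0,-0.03],[0,0,-0.045],[0,0,-0.045]],"turn":[0,0,0,0,0]}'
python3 - <<'E'
from h import *
c=cam('scene','scene8.png');P=cloud(c);print(locate(c,P,'pink',.05,.08,(.4925,.0045)),locate(c,P,'purple',.018,.032,(.42,-.289)))
i=cv2.imread('pics/scene8.png')[100:250,170:370];cv2.imwrite('pics/s8.png',cv2.resize(i,None,fx=4,fy=4))
E
python3 go.py .4195 -.288 .12
```

```text
clock: 8.27
tcp_pos: [0.4928, 0.005, 0.05]
orientation: [0.0, 0.977, 0.212, 0.0]
wrist_force: [-0.6, -0.2, -0.8]
finger_gap: 0.0852
clock: 8.68
tcp_pos: [0.4915, 0.0052, 0.1548]
orientation: [-0.0, 0.977, 0.212, -0.001]
wrist_force: [1.8, 0.1, 0.7]
finger_gap: 0.0849
(array([4.923e-01, 5.800e-03, 3.200e-02, 6.060e-02, 4.640e+02]), array([0.496 , 0.0074])) (array([ 4.296e-01, -2.923e-01,  1.660e-02,  2.470e-02,  2.100e+01]), array([ 0.4341, -0.2923]))
clk 8.73 tcp [0.4959 0.0046 0.1626] f [ 1.9 -0.3  4.5] gap 0.0851 units [-0.2391  0.2928  0.0529] rows>= 7.634888852944493
```

View pics/s8.png

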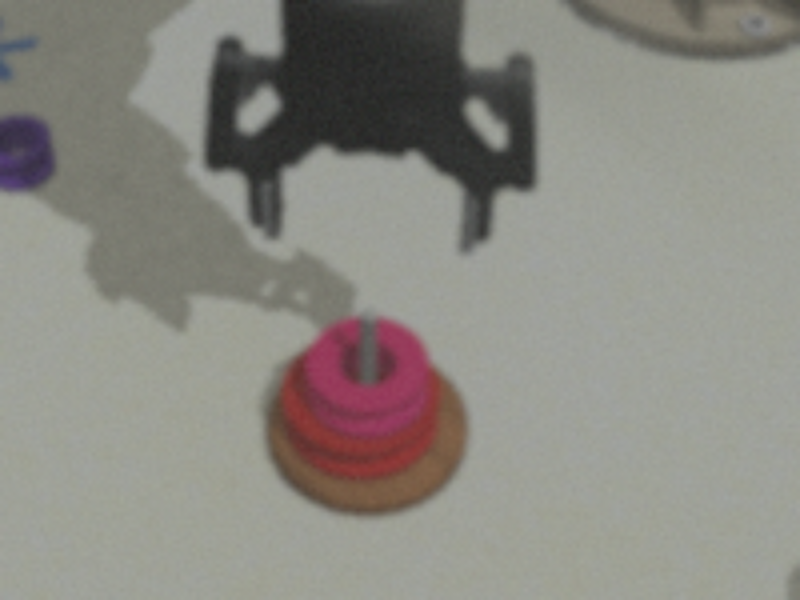

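Pink is seated: its top is at 60.6 mm and it is centred within 2 mm. Next is purple.

```bash
python3 -m creep '{"hand":[85,85,85,85,85],"delta_pos":[[-0.0239,0.0293,0],[-0.0239,0.0293,0.002],[-0.0239,0.0293,0.005],[-0.0239,0.0293,0.005],[-0.0239,0.0293,0.005]],"turn":[0,0,0,0,0]}' 30
python3 -m creep '{"hand":[85,85,80,75,70],"delta_pos":[[-0.0239,0.0293,0.005],[-0.0239,0.0293,0.01],[-0.0239,0.0293,0.01],[-0.0239,0.0293,0.01],[-0.0239,0.0293,0]],"turn":[0,0,0,0,0]}'
python3 -m creep '{"hand":[70,70,70,70,70],"delta_pos":[[0,0,0],[0,0,0],[0,0,0],[0,0,0],[0,0,0]],"turn":[0,0,0,0,0]}'
python3 go.py .4195 -.288 .012
python3 - <<'E'
from h import *
c=cam('scene','scene9.png');P=cloud(c)
hsv=cv2.cvtColor(c['pixels'],cv2.COLOR_RGB2HSV)
m=(hsv[...,0]>118)&(hsv[...,0]<145)&(hsv[...,1]>90)&(P[...,2]>.018)&(P[...,2]<.032)&(np.hypot(P[...,0]-.42,P[...,1]+.289)<.05)
q=P[m];print(len(q),cv2.minEnclosingCircle(q[:,:2].astype(np.float32)))
i=cv2.imread('pics/scene9.png')[50:200,90:290];cv2.imwrite('pics/s9.png',cv2.resize(i,None,fx=4,fy=4))
E
```

```text
clock: 9.15
tcp_pos: [0.4541, -0.1425, 0.1409]
orientation: [0.0, 0.977, 0.213, 0.001]
wrist_force: [0.2, -0.5, -0.3]
finger_gap: 0.0849
clock: 9.57
tcp_pos: [0.4147, -0.2884, 0.1114]
orientation: [-0.001, 0.977, 0.212, -0.0]
wrist_force: [0.0, 0.7, 0.6]
finger_gap: 0.0702
clock: 9.98
tcp_pos: [0.4163, -0.2865, 0.1126]
orientation: [0.0, 0.977, 0.213, 0.0]
wrist_force: [-0.3, 0.3, 0.6]
finger_gap: 0.0698
clk 9.98 tcp [ 0.4163 -0.2865  0.1126] f [-0.3  0.3  0.6] gap 0.0698 units [0.0028 0.0034 0.1257] rows>= 2.515602794666129
104 ((0.4210517704486847, -0.28768688440322876), 0.02168974094092846)
```

View pics/s9.png

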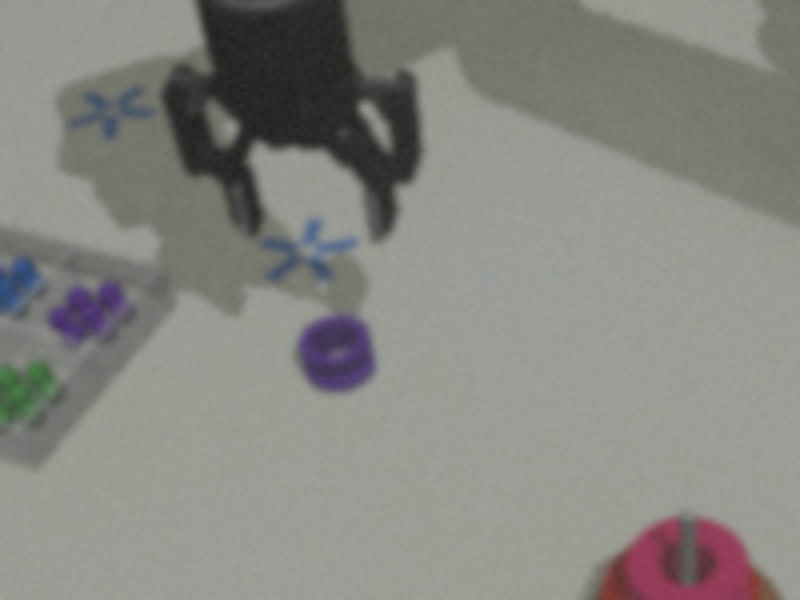

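Purple is confirmed at (0.420, -0.288), so I descend.

```bash
python3 -m creep '{"hand":[70,70,70,70,70],"delta_pos":[[0.002,0.002,0.03],[0.001,0.001,0.03],[0,0,0.03],[0,0,0.02],[0,0,0.008]],"turn":[0,0,0,0,0]}'
python3 -m creep '{"hand":[70,70,70,70,70],"delta_pos":[[0,0,0],[0,0,0],[0,0,0],[0,0,0],[0,0,0]],"turn":[0,0,0,0,0]}'
python3 go.py .420 -.288 .014
```

```text
clock: 10.45
tcp_pos: [0.4181, -0.2867, 0.0157]
orientation: [-0.002, 0.977, 0.213, -0.001]
wrist_force: [0.6, 0.4, 0.5]
finger_gap: 0.07
clock: 10.87
tcp_pos: [0.4199, -0.2894, 0.019]
orientation: [0.001, 0.977, 0.212, 0.001]
wrist_force: [0.5, 0.6, 1.3]
finger_gap: 0.0703
clk 10.87 tcp [ 0.4199 -0.2894  0.019 ] f [0.5 0.6 1.3] gap 0.0703 units [ 0.0009 -0.0016  0.0063] rows>= 0.13082434051056335
```

```bash
python3 -m creep '{"hand":[70,70,65,55,45],"delta_pos":[[0,-0.001,0.003],[0,0,0.003],[0,0,0],[0,0,0],[0,0,0]],"turn":[0,0,0,0,0]}' 30
python3 -m creep '{"hand":[38,38,38,38,38],"delta_pos":[[0,0,0],[0,0,0],[0,0,0],[0,0,0],[0,0,0]],"turn":[0,0,0,0,0]}' 35
python3 -m creep '{"hand":[38,38,38,38,38],"delta_pos":[[0,0,-0.02],[0,0,-0.035],[0,0,-0.045],[0,0,-0.05],[0,0,-0.05]],"turn":[0,0,0,0,0]}' 35
python3 - <<'E'
from h import *
c=cam('scene','scene10.png')
i=cv2.imread('pics/scene10.png')[20:170,90:290];cv2.imwrite('pics/s10.png',cv2.resize(i,None,fx=4,fy=4))
E
python3 go.py .4925 .0055 .180
```

```text
clock: 11.28
tcp_pos: [0.4187, -0.288, 0.0131]
orientation: [-0.0, 0.977, 0.212, -0.0]
wrist_force: [-3.0, 2.3, 12.0]
finger_gap: 0.0458
clock: 11.7
tcp_pos: [0.4188, -0.288, 0.0134]
orientation: [0.0, 0.977, 0.212, -0.0]
wrist_force: [-1.3, 0.7, 5.7]
finger_gap: 0.0453
clock: 12.12
tcp_pos: [0.4183, -0.2876, 0.174]
orientation: [-0.001, 0.977, 0.212, -0.0]
wrist_force: [1.4, -1.1, -1.2]
finger_gap: 0.0452
clk 12.17 tcp [ 0.4216 -0.2905  0.1826] f [ 2.  -1.8  4.9] gap 0.0451 units [ 0.2342 -0.2999  0.0011] rows>= 7.610439491782155
```

View pics/s10.png

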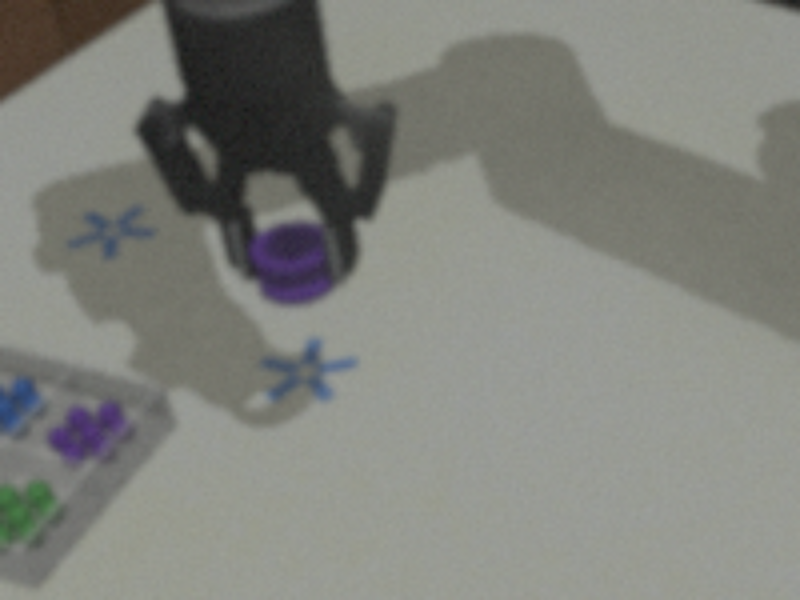

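Purple is held flat. The fingertips are close to its underside, because I felt 12 N from the table when closing. I will therefore release a little above seat height. Moving over the spindle now.

```bash
python3 -m creep '{"hand":[38,38,38,38,38],"delta_pos":[[0.0235,-0.03,0],[0.0235,-0.03,0],[0.0235,-0.03,0],[0.0235,-0.03,0],[0.0235,-0.03,0]],"turn":[0,0,0,0,0]}'
python3 -m creep '{"hand":[38,38,38,38,38],"delta_pos":[[0.0235,-0.03,0],[0.0235,-0.03,0],[0.0235,-0.03,0],[0.0235,-0.03,0],[0.0235,-0.03,0]],"turn":[0,0,0,0,0]}'
python3 -m creep '{"hand":[38,38,38,38,38],"delta_pos":[[0,0,0.01],[0,0,0.01],[0,0,0.01],[0,0,0],[0,0,0]],"turn":[0,0,0,0,0]}'
python3 - <<'E'
from h import *
c=cam('scene','scene11.png');P=cloud(c)
print(locate(c,P,'purple',.14,.19,(.4925,.0055)),locate(c,P,'pink',.055,.066,(.4925,.0055)))
i=cv2.imread('pics/scene11.png')[100:250,170:370];cv2.imwrite('pics/s11.png',cv2.resize(i,None,fx=4,fy=4))
E
python3 go.py .4925 .0055 .076
```

```text
clock: 12.58
tcp_pos: [0.4548, -0.1386, 0.1727]
orientation: [0.0, 0.977, 0.212, 0.0]
wrist_force: [1.2, -0.3, 0.4]
finger_gap: 0.0452
clock: 13.0
tcp_pos: [0.4906, 0.0098, 0.1727]
orientation: [0.0, 0.977, 0.212, 0.0]
wrist_force: [1.3, -0.1, -1.8]
finger_gap: 0.0448
clock: 13.42
tcp_pos: [0.4895, 0.0073, 0.1481]
orientation: [-0.0, 0.977, 0.211, -0.001]
wrist_force: [0.2, -0.5, -0.5]
finger_gap: 0.0454
(array([4.915e-01, 9.000e-03, 2.230e-02, 1.587e-01, 1.820e+02]), array([0.4995, 0.0116])) (array([4.924e-01, 6.700e-03, 3.190e-02, 6.080e-02, 4.470e+02]), array([0.4965, 0.0079]))
clk 13.47 tcp [0.4899 0.0073 0.1487] f [-0.7  0.  -0.5] gap 0.0452 units [0.0021 0.0034 0.0908] rows>= 1.8182112865704814
```

View pics/s11.png

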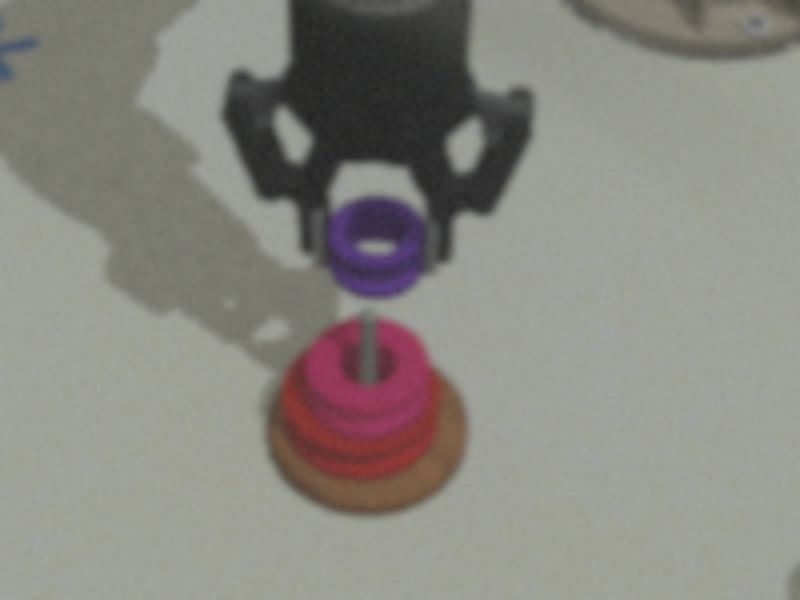

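```bash
python3 -m creep '{"hand":[38,38,38,38,38],"delta_pos":[[0.001,0.002,0],[0,0.001,0.01],[0,0,0.015],[0,0,0.015],[0,0,0.01]],"turn":[0,0,0,0,0]}'
python3 -m creep '{"hand":[38,38,38,38,38],"delta_pos":[[0,0,0.01],[0,0,0.01],[0,0,0.01],[0,0,0.006],[0,0,0]],"turn":[0,0,0,0,0]}'
python3 - <<'E'
from h import *
c=cam('scene','scene12.png');P=cloud(c)
print(locate(c,P,'purple',.078,.11,(.4925,.0055)))
i=cv2.imread('pics/scene12.png')[100:250,170:370];cv2.imwrite('pics/s12.png',cv2.resize(i,None,fx=4,fy=4))
E
python3 go.py .4925 .0055 .075
```

```text
clock: 13.88
tcp_pos: [0.4918, 0.006, 0.108]
orientation: [-0.0, 0.977, 0.212, -0.0]
wrist_force: [-0.1, -0.1, -0.1]
finger_gap: 0.0449
clock: 14.3
tcp_pos: [0.4913, 0.0066, 0.0791]
orientation: [-0.0, 0.977, 0.212, -0.001]
wrist_force: [-0.1, 0.3, 0.3]
finger_gap: 0.0449
(array([4.954e-01, 8.100e-03, 2.180e-02, 9.010e-02, 1.290e+02]), array([0.5003, 0.0086]))
clk 14.35 tcp [0.4917 0.0065 0.0798] f [-0.5 -0.9 -0.8] gap 0.0452 units [0.0004 0.0016 0.0059] rows>= 0.12337431418213526
```

View pics/s12.png

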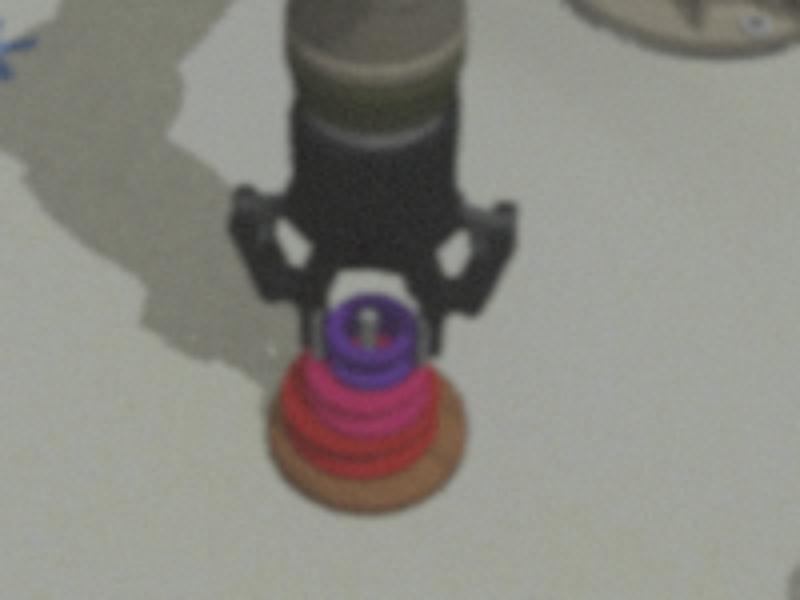

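Purple is threaded and about 6 mm above its seat. I lower it 4 mm, release and retreat.

```bash
python3 -m creep '{"hand":[38,38,38,38,38],"delta_pos":[[0,0.001,0.002],[0,0,0.002],[0,0,0.0015],[0,0,0],[0,0,0]],"turn":[0,0,0,0,0]}'
python3 -m creep '{"hand":[49,55,62,68,70],"delta_pos":[[0,0,0],[0,0,0],[0,0,0],[0,0,0],[0,0,0]],"turn":[0,0,0,0,0]}'
python3 -m creep '{"hand":[72,72,72,72,72],"delta_pos":[[0,0,0],[0,0,-0.01],[0,0,-0.03],[0,0,-0.045],[0,0,-0.045]],"turn":[0,0,0,0,0]}'
python3 -m creep '{"hand":[72,72,72,72,72],"delta_pos":[[0,0,0],[-0.04,0,0],[-0.04,0,0],[-0.03,0,0],[0,0,0]],"turn":[0,0,0,0,0]}'
python3 - <<'E'
from h import *
for n in('scene','top'):
    c=cam(n,n+'13.png');P=cloud(c)
    print(n,locate(c,P,'purple',.074,.095,(.4925,.0055)),locate(c,P,'pink',.05,.067,(.4925,.0055)),locate(c,P,'yellow',.018,.032))
i=cv2.imread('pics/scene13.png')[100:250,170:370];cv2.imwrite('pics/s13.png',cv2.resize(i,None,fx=4,fy=4))
E
python3 go.py .4925 .0055 .075
```

```text
clock: 14.77
tcp_pos: [0.4925, 0.0057, 0.076]
orientation: [0.0, 0.977, 0.212, 0.0]
wrist_force: [0.3, -0.2, -0.8]
finger_gap: 0.0451
clock: 15.18
tcp_pos: [0.4924, 0.0057, 0.0759]
orientation: [0.0, 0.977, 0.212, 0.0]
wrist_force: [0.2, -0.2, 0.4]
finger_gap: 0.0701
clock: 15.6
tcp_pos: [0.4912, 0.0059, 0.1808]
orientation: [-0.0, 0.977, 0.212, -0.001]
wrist_force: [0.6, -0.1, 0.5]
finger_gap: 0.0724
clock: 16.02
tcp_pos: [0.4082, -0.0312, 0.18]
orientation: [-0.0, 0.977, 0.211, -0.001]
wrist_force: [-1.3, 0.4, -0.1]
finger_gap: 0.0721
scene (array([4.94e-01, 7.90e-03, 2.13e-02, 8.49e-02, 8.30e+01]), array([0.4979, 0.0104])) (array([4.947e-01, 7.000e-03, 3.110e-02, 6.060e-02, 2.110e+02]), array([0.5061, 0.0129])) (array([ 5.809e-01, -1.755e-01,  4.282e-01,  2.420e-02,  4.900e+02]), array([0.5937, 0.075 ]))
top None (array([4.998e-01, 2.960e-02, 1.430e-02, 6.030e-02, 3.800e+01]), array([0.5007, 0.0311])) (array([5.945e-01, 2.255e-01, 2.740e-02, 2.380e-02, 3.760e+02]), array([0.5946, 0.2249]))
clk 16.12 tcp [ 0.4122 -0.0311  0.1806] f [ 0.9 -0.6  0.7] gap 0.0718 units [ 0.1101 -0.0002  0.1321] rows>= 3.4392152942062775
```

View pics/s13.png

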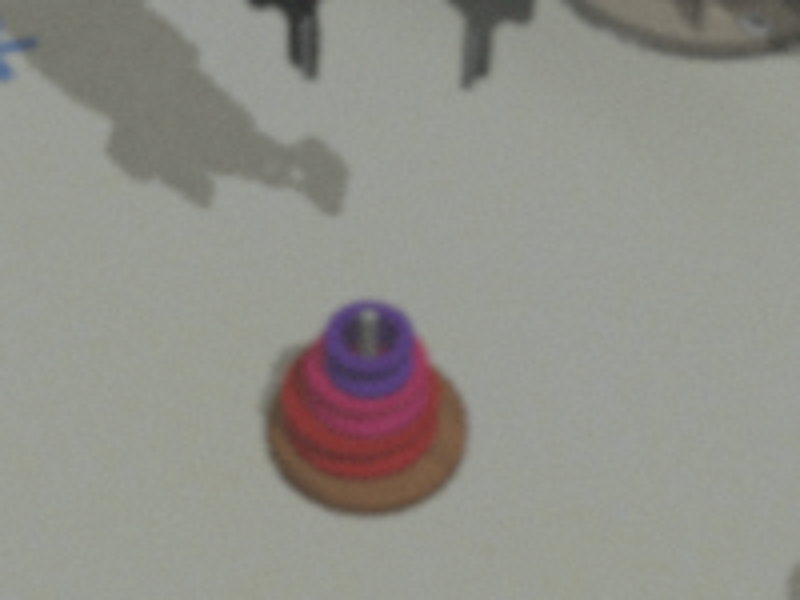

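The stack is red, pink, purple. The purple top is at about 85 mm, flat and centred, and the gripper is clear of everything. Handing in.

```bash
python3 -c "
from workcell import env
env.hand_in()"
```

```text
the job is handed in; nothing more can be done
```

Both reels are on the spindle: pink lies on the red reel and purple lies on the pink one. I handed the job in at about 16 s, with the gripper open and clear of everything.

**Final checks (scene camera):**

| Reel | Height of top | Expected | Distance from spindle axis |
|---|---|---|---|
| Pink | 60.6 mm | 60 mm | about 2–3 mm |
| Purple | 84.9 mm | 84 mm | about 2–3 mm |

Both reels look flat. In the top camera the yellow reel has moved less than 1 mm.

**Checks that disagreed or failed:**
- **Hidden stack:** the top camera could not confirm the finished stack because the arm hid it. It found no purple there and only part of the pink.
- **Yellow reel in the scene camera:** my last measurement there was meaningless because I set no search area, so it picked up other yellow things. I relied on the top camera instead.
- **Camera offset:** the two cameras placed most things 2–3 mm apart, and up to 6 mm for the purple reel at first. I took values between the two.
- **Finger opening:** with the pink reel held it read about 61 mm, although the reel is 64 mm across. The pictures showed it centred and held flat.
- **Table contact:** the fingertips pressed the table with about 12 N while closing on the purple reel, within the 40 N limit.

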